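Square up turbine blades in a row on the inspection tray

ROBOT

A 6-joint arm with a two-finger parallel gripper is mounted at the origin on the work surface. World frame = base frame: x ahead of the robot, y to its left, z up, the work surface at z = 0. Lengths are in m, angles in rad, forces in N, time in s.
With the tool pointing down it reaches from about 0.3 to 0.875 m from the base axis. Payload 6.4 kg.
Tool frame: the origin (TCP) lies at the very end of the fingers, on their centre line; the grasp point (between the pads) lies 19 mm behind it; z points along the fingers, y is the line along which they close (so a half turn about z gives the same grasp; the last joint's range is limited). The gripper opens to 88 mm and grips with 3 to 60 N. Pads are 18 mm wide; open, the fingers measure 123 mm over their backs; the gripper's body (75 mm by 187 mm) begins 45 mm behind the grasp point.
Start: joints at [1.04, 0.181, 1.607, -0, 1.354, -0.206], TCP at [0.183, 0.545, 0.239] pointing down, gripper open.
Joint ranges: [-2.99, 2.99], [-0.89, 2.07], [0.3, 2.58], [-1.14, 4.28], [0, 2.63], [-3.12, 3.12]. Speed limits (rad/s): [2.57, 2.57, 3.01, 3.14, 3.14, 3.14].

INTERFACE

Orientations are given as a rotation vector (axis times angle).
In Python, from station import robot, read_camera gives the robot as it stands.
- The arm moves only by the tool arm_command, never from a script. Its argument "increments" is a list of rows, each an object of numbers: "hand": the finger opening in cm, from 0 to 8.81; "tx", "ty", "tz": the shift along the world's x, y, z in cm; "yaw": the turn about the world's z in degrees. In form: [{"hand": .., "tx": .., "ty": .., "tz": .., "yaw": ..}, ...]. A call has 1 to 10 rows; each row shifts and turns the commanded pose from where the row before left it; what a row does not reach is not made up. A row lasts 1/8 s, in which the tool goes at most 62.5 mm and 10.7 degrees, less where a joint would pass 70% of its speed; a pose out of reach is approached as far as the arm can. A call with a gripper value outside its range is refused whole. The fingers move at their own pace and stop on an object; "grip_force" is the grip in N (left out, the last holds). Time passes only in rows, so rows that do not move let the fingers close. It gives the time, the measured TCP pose, the force, the opening and the grip force at its end, in the units of the state.
- robot.get_obs(): the state, without advancing time (a new reading comes with each control period).
- read_camera(name): name is "scene" or "top" or "wrist"; returns a dict with "color" (384x512x3 uint8, red, green, blue), "depth" (384x512 float32, m along the optical axis (not along the pixel's ray), 0 where there is no reading), "intrinsics" (3x3 intrinsics, pixels), "world_to_cam" (4x4, takes a point from world to camera coordinates); the wrist camera has in their place "tool_from_camera" (4x4, takes a point from camera to tool coordinates, whose origin is the TCP and whose axes are the flange's). Camera axes: x right, y down, z forward; pixel columns grow to the right and rows downward; lengths in m; the calibration is good to about 2 mm. The wrist camera is an equidistant fisheye: a pixel r from the principal point sees the ray r / f radians off the axis. A picture is of the moment at which its call begins: read the wrist's pose just before it.
- robot.job_done(): hands the job in; it is judged then, once.
The state is a dict: "clock": time; "q": joint angles; "qd": joint speeds; "effort": joint torques, N m; "tool_pos": TCP position; "orientation": TCP orientation; "ft_force": force on the tool from outside, world axes, zero at the start; "wrist_torque": the same for the moment, N m; "grip_width": opening from 0.0 (shut) to 1.0 (fully open); "gripper_force": force on a finger pad.
Only numpy, scipy, OpenCV 4.12 (cv2) and the standard library are available. Lean on these libraries where they do the work, as an engineer would, in place of code of your own. Each camera call takes 0.05 s, during which the arm holds its last target. There are 200 camera calls.

TASK

The three small turbine blades have been put down anyhow on the blue inspection tray. Slide them into one neat row: every root end up flat against the back fence, the blades side by side and touching with no gaps, and the row closed up against the red end stop; any order will do. Keep the blades flat on the tray, do not lift or tip them, and leave everything else on the tray and bench where it lies.

Things in the scene. Friction and masses are not known exactly. Their poses are not given: they have to be found in the camera images.
- tray: Inspection tray, screwed down: aluminium plate 300 mm deep (its x), 460 mm wide (its y), blue liner with its top 8 mm above the bench. Origin: under the middle of the plate, at bench height; x points away from the robot to the back fence, y left, z up. Front and right side are open, with no lip. Bar handles at both ends reach 260 mm from the middle and 21 mm above the bench.
- tray_fence (a point): Middle of the back fence's front face, at liner level (126 mm along the tray's x from its origin, 8 mm up). The fence is a straight, rigid aluminium bar along the tray's y over its whole width, 24 mm thick, top 32 mm above the liner.
- stop: Red end stop clamped on the fence near the tray's left end, immovable, its place along the fence varies. Its arm, 150 mm long, 14 mm thick, 28 mm high, reaches from the fence towards the robot, square to the fence; its black knob reaches 55 mm above the liner. Origin: liner level, in the corner of the fence face and the arm's right face; axes as the tray's; the row goes on its -y side.
- blade_a: Loose grey metal turbine blade, 0.42 kg give or take 30 %, lying flat with its root towards the fence. 150 mm long (its x), 52 mm wide (its y), 32 mm high. Origin: middle of its underside, with the centre of mass within 5 mm of it along x; x points to the root end, z up. It slides on the liner under 1.5 to 4 N. The three are alike.
- blade_a_root (a point): Bottom middle of this blade's root end face (75 mm along its +x from its origin, at the underside's level). Behind the face: 36 mm of fir-tree root, 52 mm wide, its ribs 16, 20 and 24 mm thick at half height, then the platform, 8 mm long, 52 mm wide, 32 mm high, on which the blade rests.
- blade_a_tip (a point): Bottom middle of this blade's tip end face (75 mm along its -x from its origin). The tip shroud is 12 mm long, 52 mm wide and 32 mm high with a flat end face; the blade rests on it too. Between it and the platform runs the twisted aerofoil, 94 mm long, about 46 mm wide, its edges 10 to 22 mm above the liner.
- blade_b: Loose grey metal turbine blade, 0.42 kg give or take 30 %, lying flat with its root towards the fence. 150 mm long (its x), 52 mm wide (its y), 32 mm high. Origin: middle of its underside, with the centre of mass within 5 mm of it along x; x points to the root end, z up. It slides on the liner under 1.5 to 4 N. The three are alike but for one red tick on this one's shroud.
- blade_b_root (a point): Bottom middle of this blade's root end face (75 mm along its +x from its origin, at the underside's level). Behind the face: 36 mm of fir-tree root, 52 mm wide, its ribs 16, 20 and 24 mm thick at half height, then the platform, 8 mm long, 52 mm wide, 32 mm high, on which the blade rests.
- blade_b_tip (a point): Bottom middle of this blade's tip end face (75 mm along its -x from its origin). The tip shroud is 12 mm long, 52 mm wide and 32 mm high with a flat end face; the blade rests on it too. Between it and the platform runs the twisted aerofoil, 94 mm long, about 46 mm wide, its edges 10 to 22 mm above the liner.
- blade_c: Loose grey metal turbine blade, 0.42 kg give or take 30 %, lying flat with its root towards the fence. 150 mm long (its x), 52 mm wide (its y), 32 mm high. Origin: middle of its underside, with the centre of mass within 5 mm of it along x; x points to the root end, z up. It slides on the liner under 1.5 to 4 N. The three are alike but for two red ticks on this one's shroud.
- blade_c_root (a point): Bottom middle of this blade's root end face (75 mm along its +x from its origin, at the underside's level). Behind the face: 36 mm of fir-tree root, 52 mm wide, its ribs 16, 20 and 24 mm thick at half height, then the platform, 8 mm long, 52 mm wide, 32 mm high, on which the blade rests.
- blade_c_tip (a point): Bottom middle of this blade's tip end face (75 mm along its -x from its origin). The tip shroud is 12 mm long, 52 mm wide and 32 mm high with a flat end face; the blade rests on it too. Between it and the platform runs the twisted aerofoil, 94 mm long, about 46 mm wide, its edges 10 to 22 mm above the liner.
- ref_block: Hardness reference block, a steel disc 60 mm across and 16 mm high, lying on the front left corner of the tray. Origin under its middle. To be left alone.
- caliper: Digital caliper lying flat on the bench left of the tray, 205 mm long along x, 10 mm high. Origin at bench height, mid-length. To be left alone.
- torch: Black hand torch lying on the bench right of the tray, about 140 mm long along x, 34 mm high. Origin at bench height. To be left alone.
- mug: White mug, 80 mm across, 92 mm high, on the right of the bench. Origin under its middle. To be left alone.
- discs: Stack of grinding discs, 100 mm across, 25 mm high, on the left of the bench. Origin under its middle. To be left alone.
There are look-alikes about, which are no part of the job. Leave any orange or yellow look-alike of the blade_b alone.

How it is judged:
At the end, for the whole second after the job is handed in: All three blades lie flat and still on the liner, each root end within 5 mm of the fence and square to it within 0.06 rad, side by side in any order in the three 52 mm places from the red stop; the first, second and third lie within 6, 10 and 14 mm of closed up, nothing else shifted (x of each of blade_a_root, blade_b_root, blade_c_root in the frame of tray above 0.121 m and angle between the x axis of each of blade_a, blade_b, blade_c and the x axis of tray, either way round below 0.06 rad and angle between each of blade_a, blade_b, blade_c's own z axis and vertical below 0.06 rad and linear speed of each of blade_a, blade_b, blade_c below 0.01 m/s and (y of blade_a in the frame of stop between -0.032 and -0.022 m or y of blade_a in the frame of stop between -0.088 and -0.074 m or y of blade_a in the frame of stop between -0.144 and -0.126 m) and z of each of blade_a, blade_b, blade_c in the frame of tray below 0.012 m and (y of blade_b in the frame of stop between -0.032 and -0.022 m or y of blade_b in the frame of stop between -0.088 and -0.074 m or y of blade_b in the frame of stop between -0.144 and -0.126 m) and (y of blade_c in the frame of stop between -0.032 and -0.022 m or y of blade_c in the frame of stop between -0.088 and -0.074 m or y of blade_c in the frame of stop between -0.144 and -0.126 m)); the robot touches nothing.
It fails at once if a blade is lifted off the tray or tipped up (underside 12 mm clear of the liner at its middle, or tilted by more than 0.25 rad) (z of any of blade_a, blade_b, blade_c in the frame of tray above 0.02 m or angle between any of blade_a, blade_b, blade_c's own z axis and vertical above 0.25 rad).
It fails at once if one of the other things on the tray or the bench is shifted by more than 20 mm (distance of any of ref_block, caliper, torch, mug, discs from where it was at the start of the episode above 0.02 m).
It also fails if it takes over 61 s, if anything falls off the work surface, if the arm or the gripper's body presses on something with over 40 N, if the wrist force passes 120 N, or if a joint passes its speed limit or range.

## Working session

There is one attempt and no reset: what is moved stays moved. The work goes in short steps, Python scripts to look and compute and a tool call to move; the robot and the scene stay as the last step left them, time stands still between calls to the robot, and variables do not carry over. Pictures are saved under pics/ and viewed, at most 10 in all, crops included, and the job is handed in when it is done.

Besides the shell and the picture viewer there is one more tool, called after "Call:" in YAML: its name, and indented under it one key for each argument. arm_command: Moves the arm, as the interface text tells. Its arguments: {"type":"object","properties":{"increments":{"type":"array"},"grip_force":{"type":"number"}},"required":["increments"]}

```bash
ls; mkdir -p pics; cat > h.py <<'E'
import numpy as np, cv2
from station import robot, read_camera
def cam(n):
    c=read_camera(n); return c
def pts(c):
    K=c["intrinsics"];d=c["depth"];v,u=np.mgrid[:384,:512]
    p=np.stack([(u-K[0,2])/K[0,0]*d,(v-K[1,2])/K[1,1]*d,d,np.ones_like(d)],-1)
    return (p@np.linalg.inv(c["world_to_cam"]).T)[...,:3]
def ray(c,uv,z):
    K=c["intrinsics"];M=np.linalg.inv(c["world_to_cam"])
    uv=np.atleast_2d(uv).astype(float)
    r=np.c_[(uv[:,0]-K[0,2])/K[0,0],(uv[:,1]-K[1,2])/K[1,1],np.ones(len(uv))]@M[:3,:3].T
    return M[:3,3]+r*((z-M[2,3])/r[:,2])[:,None]
E
python3 - <<'E'
from h import *
print(robot.get_obs())
for n in("top","scene"):
    c=cam(n); cv2.imwrite(f"pics/{n}0.png",cv2.resize(c["color"][...,::-1],(800,600),interpolation=cv2.INTER_CUBIC))
    print(n,c["intrinsics"],np.linalg.inv(c["world_to_cam"]))
    np.save(n+"0.npy",c,allow_pickle=True)
E
```

```text
pics
{'clock': 0.0, 'q': array([ 1.03972147e+00,  1.81523342e-01,  1.60800935e+00,  7.50013122e-06,
        1.35376190e+00, -2.06304766e-01]), 'qd': array([ 6.55491005e-05, -4.00996615e-04,  4.84984216e-04, -1.59562141e-03,
       -8.38876989e-04,  5.95909739e-04]), 'effort': array([-2.38847351e-04, -4.33854532e+01, -3.41852403e+01,  7.03140674e-02,
        3.84519249e-02, -1.45012232e-04]), 'tool_pos': array([0.18318833, 0.54448247, 0.23781943]), 'orientation': array([-5.07810705e-01, -3.09964999e+00,  2.48910742e-03]), 'ft_force': array([-0.18618675,  0.05244483, -0.16948277]), 'wrist_torque': array([-0.02802517,  0.064029  ,  0.06212763]), 'gripper_force': 0.0, 'grip_width': 1.0019757697464042}
top [[417.87978768   0.         247.14446617]
 [  0.         417.87978768 194.16810778]
 [  0.           0.           1.        ]] [[ 2.40013371e-02 -9.96451156e-01  8.06785554e-02  3.97270261e-01]
 [-9.99711824e-01 -2.39595040e-02  1.48670278e-03 -1.57453461e-02]
 [ 4.51591470e-04 -8.06909887e-02 -9.96739063e-01  1.39446007e+00]
 [ 0.00000000e+00  0.00000000e+00  0.00000000e+00  1.00000000e+00]]
scene [[490.14209565   0.         250.91680099]
 [  0.         490.14209565 188.87951623]
 [  0.           0.           1.        ]] [[-2.24551174e-01  8.01080974e-01 -5.54838754e-01  1.47742311e+00]
 [ 9.74461574e-01  1.85291723e-01 -1.26852741e-01  2.12945405e-01]
 [ 1.18771157e-03 -5.69153978e-01 -8.22230101e-01  1.53365444e+00]
 [ 0.00000000e+00  0.00000000e+00  0.00000000e+00  1.00000000e+00]]
```

View pics/top0.png

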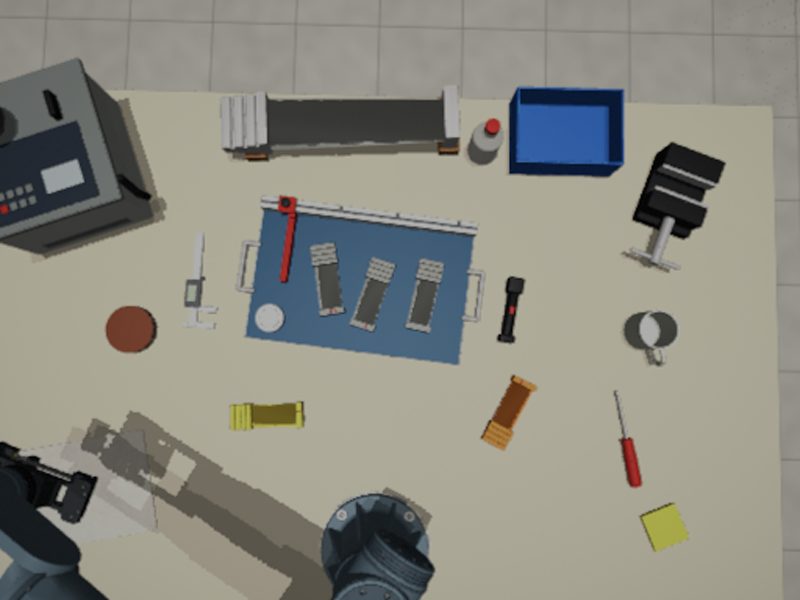

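View pics/scene0.png

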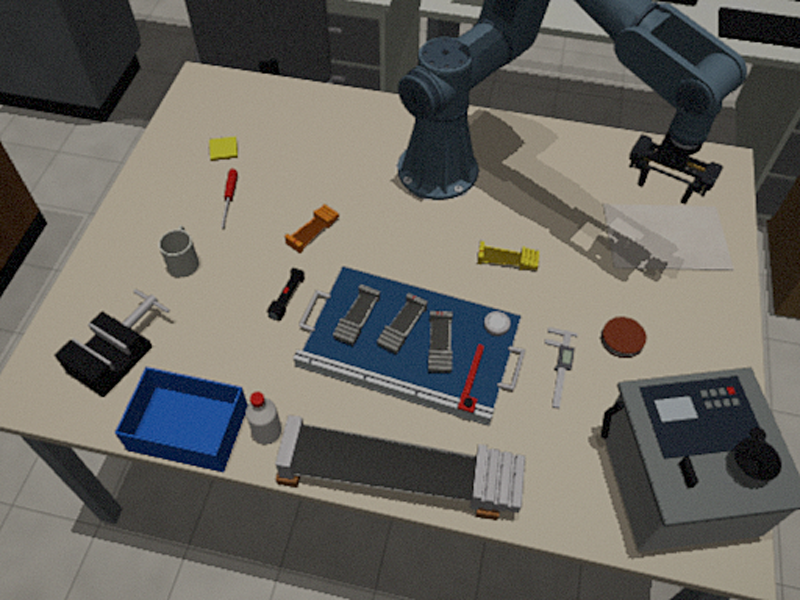

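Top view (800x600): the blades lie at about (327,280), (374,294) and (425,295). The stop arm runs from (288,205) to (285,280), and the fence from (262,203) to (477,228). The orange and yellow look-alikes are off the tray. Next I measure in both views.

```bash
cat > m.py <<'E'
from h import *
def measure(tag=None,names=("top","scene")):
    out={}
    for n in names:
        c=cam(n)
        img=c["color"]; hsv=cv2.cvtColor(img,cv2.COLOR_RGB2HSV); P=pts(c)
        inb=(P[...,0]>.3)&(P[...,0]<.85)&(P[...,1]<.36)&(P[...,1]>-.25)
        blue=((hsv[...,0]>95)&(hsv[...,0]<120)&(hsv[...,1]>110)&inb).astype(np.uint8)
        blue=cv2.morphologyEx(blue,cv2.MORPH_OPEN,np.ones((3,3),np.uint8))
        k,l,s,_=cv2.connectedComponentsWithStats(blue); 
        zl=np.median(P[blue>0][:,2])
        uv=np.argwhere(blue)[:,::-1]; w=ray(c,uv,.008)
        R=cv2.minAreaRect((w[:,:2]*1000).astype(np.float32))
        red=((hsv[...,1]>140)&((hsv[...,0]<8)|(hsv[...,0]>172))&inb)
        hull=np.zeros_like(blue); cv2.fillPoly(hull,[cv2.convexHull(uv.astype(np.int32))],1)
        m=((hsv[...,1]<80)&(hull>0)&(P[...,2]>.014)).astype(np.uint8)
        m=cv2.morphologyEx(m,cv2.MORPH_OPEN,np.ones((3,3),np.uint8))
        k,l,s,ce=cv2.connectedComponentsWithStats(m)
        print(n,"liner z",round(float(zl),4),"tray rect",R)
        for i in range(1,k):
            if s[i,4]<150: continue
            q=P[l==i]; hi=np.percentile(q[:,2],90)
            top=q[q[:,2]>.030]
            r=cv2.minAreaRect((q[:,:2]*1000).astype(np.float32))
            print("  comp",s[i],"z90",hi.round(4),[np.round(t,1) for t in r], "box",cv2.boxPoints(r).round(0).tolist())
        q=P[red&(hull>0)]
        q=q[(q[:,2]>.025)&(q[:,2]<.042)]
        if len(q)>20:print("  stop arm z",np.median(q[:,2]).round(4),[np.round(t,1) for t in cv2.minAreaRect((q[:,:2]*1000).astype(np.float32))],len(q))
        out[n]=(c,P,hsv,m,red,hull)
    return out
if __name__=="__main__":
    measure()
E
python3 m.py
```

```text
top liner z 0.0079 tray rect ((546.9720458984375, 44.37651062011719), (450.8157958984375, 271.1215515136719), 84.16333770751953)
  comp [199 156  21  46 648] z90 0.0385 [array([502. ,  84.5]), array([276.6,  86.6]), np.float64(26.3)] box [[359.0, 62.0], [397.0, -16.0], [645.0, 107.0], [607.0, 185.0]]
  comp [225 165  28  47 661] z90 0.0389 [array([501.8,  16.5]), array([ 78.2, 204.3]), np.float64(86.2)] box [[397.0, -16.0], [601.0, -29.0], [606.0, 49.0], [402.0, 62.0]]
  comp [260 166  24  47 669] z90 0.0387 [array([493.4, -83.5]), array([ 68.4, 225. ]), np.float64(71.7)] box [[376.0, -81.0], [589.0, -151.0], [611.0, -86.0], [397.0, -16.0]]
  comp [164 195  18  18 263] z90 0.0276 [array([471.7, 231.3]), array([56.5, 57.1]), np.float64(2.1)] box [[442.0, 259.0], [445.0, 202.0], [501.0, 204.0], [499.0, 261.0]]
  stop arm z 0.0359 [array([622.1, 197.3]), array([ 15.7, 142.2]), np.float64(83.6)] 184
scene liner z 0.0066 tray rect ((540.7733764648438, 48.27497863769531), (451.627685546875, 253.83331298828125), 84.10758972167969)
  comp [214 182  29  38 479] z90 0.0383 [array([973.4,  27.1]), array([1069.4,  103.9]), np.float64(14.7)] box [[443.0, -58.0], [469.0, -159.0], [1504.0, 112.0], [1477.0, 213.0]]
  comp [241 190  32  35 438] z90 0.0373 [array([529.9,  18.2]), array([ 52.9, 155.4]), np.float64(73.6)] box [[448.0, 15.0], [597.0, -29.0], [612.0, 22.0], [463.0, 66.0]]
  comp [274 199  15  39 497] z90 0.0375 [array([978.9, 172.6]), array([998.8,  55.1]), np.float64(7.8)] box [[480.0, 132.0], [488.0, 78.0], [1477.0, 213.0], [1470.0, 268.0]]
  comp [310 199  16  14 183] z90 0.0281 [array([959.3, 237.7]), array([1035.9,   57.1]), np.float64(0.4)] box [[441.0, 262.0], [442.0, 205.0], [1477.0, 213.0], [1477.0, 270.0]]
  stop arm z 0.0353 [array([618.8, 201.4]), array([ 11.9, 136.7]), np.float64(84.1)] 115
```

```bash
cat > m.py <<'E'
from h import *
def rect(q):
    r=cv2.minAreaRect((q[:,:2]*1000).astype(np.float32)); (a,b)=r[1]; t=r[2] if a>b else r[2]-90
    t=(t+90)%180-90
    return np.round([*r[0],max(a,b),min(a,b),t],1)   # centre x,y, long, short, angle of long axis
def measure():
    for n in ("top","scene"):
        c=cam(n); hsv=cv2.cvtColor(c["color"],cv2.COLOR_RGB2HSV); P=pts(c)
        P[...,2]=np.where(c["depth"]>.2,P[...,2],-1)
        w=ray(c,np.argwhere(np.ones((384,512)))[:,::-1],.040).reshape(384,512,3)
        inb=(w[...,0]>.38)&(w[...,0]<.75)&(w[...,1]<.30)&(w[...,1]>-.22)
        H,S,V=hsv[...,0],hsv[...,1],hsv[...,2]
        m=((S<85)&inb&(P[...,2]>.013)&(P[...,2]<.05)).astype(np.uint8)
        k,l,s,_=cv2.connectedComponentsWithStats(m)
        print(n,"liner",np.median(P[inb&(H>95)&(H<120)&(S>110)][:,2]).round(4))
        for i in range(1,k):
            if s[i,4]<100: continue
            px=np.argwhere(l==i)[:,::-1]; h=P[l==i][:,2]
            print("  ",s[i][:4],s[i,4],"z90",np.percentile(h,90).round(4),"ray@40mm",rect(ray(c,px,.040)),"ray@24",rect(ray(c,px,.024)),"depth",rect(P[l==i]))
        red=inb&(S>140)&((H<8)|(H>172))&(P[...,2]>.02)
        a=red&(P[...,2]<.043); px=np.argwhere(a)[:,::-1]
        print("   stop",np.median(P[a][:,2]).round(4),rect(ray(c,px,.036)),"knob zmax",np.percentile(P[red][:,2],99))
        f=P[(S<60)&(V>120)&(P[...,2]>.034)&(P[...,2]<.046)&(P[...,0]>.6)&(P[...,0]<.75)&(P[...,1]<.28)&(P[...,1]>-.2)]
        if len(f)>50: print("   fence top",len(f),rect(f),np.median(f[:,2]))
        np.save("f_"+n+".npy",f)
if __name__=="__main__": measure()
E
python3 m.py
```

```text
top liner 0.0078
   [189 128 117  25] 1013 z90 0.0435 ray@40mm [686.9  -8.8 385.8  32.1  83.4] ray@24 [690.3  -8.7 390.4  32.4  83.4] depth [689.2  -9.5 385.9  27.3  83.6]
   [152 154  15  34] 144 z90 0.0238 ray@40mm [578.4 277.2 107.3  36.   -5.5] ray@24 [580.5 280.7 108.5  36.4  -5.5] depth [581.6 282.2 109.1  36.3  -5.4]
   [198 155  23  47] 672 z90 0.0384 ray@40mm [556.8 112.5 151.   53.6   9.8] ray@24 [558.7 114.  152.8  54.2   9.8] depth [559.2 114.3 155.7  55.6   9.9]
   [224 165  29  48] 671 z90 0.0392 ray@40mm [525.9  15.7 147.8  51.7 -17. ] ray@24 [527.4  16.  149.6  52.3 -17. ] depth [526.6  15.8 149.2  52.2 -16.8]
   [260 166  25  47] 679 z90 0.0394 ray@40mm [526.7 -92.9 149.2  53.1 -10.9] ray@24 [528.2 -93.8 150.9  53.7 -10.9] depth [527.6 -93.4 150.1  52.7 -10.9]
   [295 173  16  33] 147 z90 0.0236 ray@40mm [ 528.6 -193.9  107.4   39.9   -5. ] ray@24 [ 530.2 -196.   108.6   40.4   -5. ] depth [ 531.1 -197.   109.4   40.3   -5.2]
   [164 194  18  19] 264 z90 0.0279 ray@40mm [472.2 227.8  58.5  55.2   2.3] ray@24 [473.1 230.7  59.2  55.9   2.3] depth [471.5 231.4  59.2  5
[... 394 characters left out ...]
3  58.6 -16.1] ray@24 [525.9  18.1 162.   59.3 -16.1] depth [530.6  18.  153.3  54.9 -16.2]
   [274 199  15  40] 528 z90 0.0382 ray@40mm [567.3 115.2 162.7  49.4  10.5] ray@24 [557.5 114.1 164.4  49.9  10.5] depth [559.1 114.6 157.7  50.6  10.1]
   [310 199  16  16] 192 z90 0.0271 ray@40mm [490.5 234.6  65.6  54.3   9.1] ray@24 [480.  234.8  66.3  54.9   9.1] depth [476.7 235.7  61.1  60.5  38.4]
   [187 223 129  47] 1169 z90 0.0428 ray@40mm [703.7  30.  459.2  38.6  84.1] ray@24 [695.4  28.1 464.1  39.   84.1] depth [696.4  30.1 459.9  30.6  84.3]
   stop 0.0354 [638.8 208.4 170.9  33.2  -3.5] knob zmax 0.06336249737350011
   fence top 589 [652.   34.4 459.7 117.8  84.3] 0.03895975342967195
```

Both views agree: the blade tops are at about 39 mm and the liner at about 8 mm. Tray yaw is about -5.9°. Blades (x, y, angle):
- left: (558, 114) mm, +9.8°
- middle: (526, 16) mm, -16.8°
- right: (528, -93) mm, -10.9°

Plan: grip each blade at its platform, square it and slide it to the fence, then close the row with a side push.

Call:
arm_command:
  increments:
    - {"hand": 7,"tx": 4.15,"ty": -4.23,"tz": -0.8,"yaw": 2.84}
    - {"tx": 4.15,"ty": -4.23,"tz": -0.8,"yaw": 2.84}
    - {"tx": 4.15,"ty": -4.23,"tz": -0.8,"yaw": 2.84}
    - {"tx": 4.15,"ty": -4.23,"tz": -0.8,"yaw": 2.84}
    - {"tx": 4.15,"ty": -4.23,"tz": -0.8,"yaw": 2.84}
    - {"tx": 4.15,"ty": -4.23,"tz": -0.8,"yaw": 2.84}
    - {"tx": 4.15,"ty": -4.23,"tz": -0.8,"yaw": 2.84}
    - {"tx": 4.15,"ty": -4.23,"tz": -0.8,"yaw": 2.84}
    - {"tx": 4.15,"ty": -4.23,"tz": -0.8,"yaw": 2.84}
    - {"tx": 4.15,"ty": -4.23,"tz": -0.8,"yaw": 2.84}
  grip_force: 20

```text
schema error: expected keys hand, tx, ty, tz, yaw
```

Call:
arm_command:
  increments:
    - {"tz": -3}
    - {}

```text
schema error: expected keys hand, tx, ty, tz, yaw
```

All keys are required in every row.

Call:
arm_command:
  increments:
    - {"hand": 7,"tx": 4.15,"ty": -4.23,"tz": -0.8,"yaw": 2.84}
    - {"hand": 7,"tx": 4.15,"ty": -4.23,"tz": -0.8,"yaw": 2.84}
    - {"hand": 7,"tx": 4.15,"ty": -4.23,"tz": -0.8,"yaw": 2.84}
    - {"hand": 7,"tx": 4.15,"ty": -4.23,"tz": -0.8,"yaw": 2.84}
    - {"hand": 7,"tx": 4.15,"ty": -4.23,"tz": -0.8,"yaw": 2.84}
    - {"hand": 7,"tx": 4.15,"ty": -4.23,"tz": -0.8,"yaw": 2.84}
    - {"hand": 7,"tx": 4.15,"ty": -4.23,"tz": -0.8,"yaw": 2.84}
    - {"hand": 7,"tx": 4.15,"ty": -4.23,"tz": -0.8,"yaw": 2.84}
    - {"hand": 7,"tx": 4.15,"ty": -4.23,"tz": -0.8,"yaw": 2.84}
    - {"hand": 7,"tx": 4.15,"ty": -4.23,"tz": -0.8,"yaw": 2.84}
  grip_force: 20

```text
clock: 1.55
tool_pos: [0.5998, 0.1204, 0.1585]
orientation: [-0.27, 3.13, 0.0]
ft_force: [1.0, 0.8, 0.0]
grip_width: 0.791
gripper_force: 0.0
```

Call:
arm_command:
  increments:
    - {"hand": 7,"tx": 0,"ty": 0,"tz": -3,"yaw": 0}
    - {"hand": 7,"tx": 0,"ty": 0,"tz": 0,"yaw": 0}

```text
clock: 1.8
tool_pos: [0.5966, 0.1212, 0.1259]
orientation: [0.265, -3.124, -0.001]
ft_force: [0.1, -0.1, -0.2]
grip_width: 0.797
gripper_force: 0.0
```

Call:
arm_command:
  increments:
    - {"hand": 7,"tx": 0,"ty": 0,"tz": -3,"yaw": 0}
    - {"hand": 7,"tx": 0,"ty": 0,"tz": -3,"yaw": 0}
    - {"hand": 7,"tx": 0,"ty": 0,"tz": -3,"yaw": 0}
    - {"hand": 7,"tx": 0,"ty": 0,"tz": -2.2,"yaw": 0}
    - {"hand": 4.5,"tx": 0,"ty": 0,"tz": 0,"yaw": 0}
    - {"hand": 4.5,"tx": 0,"ty": 0,"tz": 0,"yaw": 0}
    - {"hand": 4.5,"tx": 0,"ty": 0,"tz": 0,"yaw": 0}
    - {"hand": 4.5,"tx": 0,"ty": 0,"tz": 0,"yaw": 0}

```text
clock: 2.8
tool_pos: [0.5995, 0.1224, 0.0184]
orientation: [-0.268, 3.128, 0.0]
ft_force: [-1.4, 1.5, 6.2]
grip_width: 0.591
gripper_force: 20.0
```

Call:
arm_command:
  increments:
    - {"hand": 4.5,"tx": 0.6,"ty": 0.1,"tz": 0,"yaw": -2}
    - {"hand": 4.5,"tx": 0.8,"ty": 0.1,"tz": 0,"yaw": -2.5}
    - {"hand": 4.5,"tx": 0.8,"ty": 0.1,"tz": 0,"yaw": -2.5}
    - {"hand": 4.5,"tx": 0.8,"ty": 0.1,"tz": 0,"yaw": -2.5}
    - {"hand": 4.5,"tx": 0.8,"ty": 0.1,"tz": 0,"yaw": -2.5}
    - {"hand": 4.5,"tx": 0.8,"ty": 0.1,"tz": 0,"yaw": -2.5}
    - {"hand": 4.5,"tx": 0.8,"ty": 0.1,"tz": 0,"yaw": -1.2}
    - {"hand": 4.5,"tx": 0,"ty": 0,"tz": 0,"yaw": 0}

```text
clock: 3.8
tool_pos: [0.6523, 0.1289, 0.018]
orientation: [-0.162, -3.136, 0.0]
ft_force: [-4.4, -0.1, 8.5]
grip_width: 0.589
gripper_force: 20.0
```

```bash
python3 - <<'E'
from h import *
o=robot.get_obs();print(o["tool_pos"],o["orientation"],o["ft_force"],o["wrist_torque"])
c=cam("scene");cv2.imwrite("pics/s1.png",cv2.resize(c["color"][150:300,150:370,::-1],(800,545),interpolation=cv2.INTER_CUBIC))
E
```

```text
[0.65232327 0.1289418  0.01795929] [-1.62048210e-01 -3.13636589e+00  4.50304820e-04] [-4.42107078 -0.11692239  8.52696802] [ 0.00172783  0.78174237 -0.04730921]
```

View pics/s1.png

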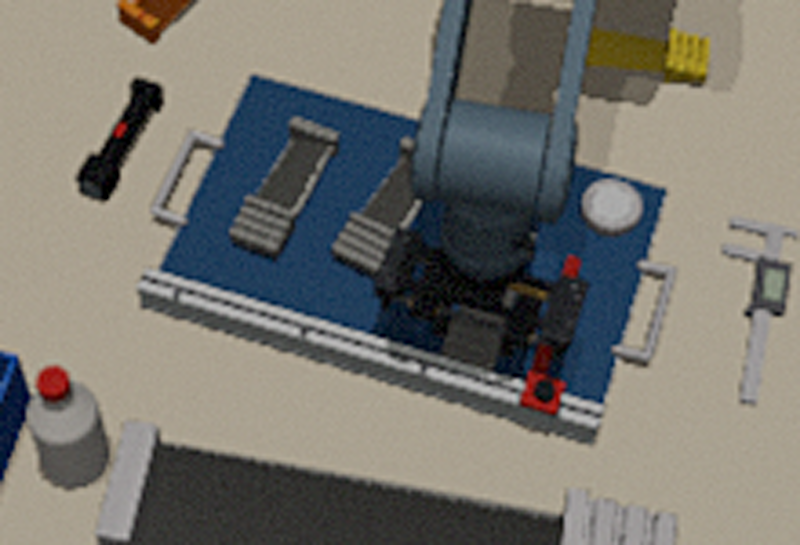

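The crop shows the gripped left blade at about (470,340), square and a little short of the fence. Next I push it in slowly.

Call:
arm_command:
  increments:
    - {"hand": 4.5,"tx": 0.2,"ty": -0.02,"tz": 0,"yaw": 0}
    - {"hand": 4.5,"tx": 0.2,"ty": -0.02,"tz": 0,"yaw": 0}
    - {"hand": 4.5,"tx": 0.2,"ty": -0.02,"tz": 0,"yaw": 0}

```text
clock: 4.22
tool_pos: [0.6566, 0.1287, 0.0178]
orientation: [-0.161, -3.133, 0.0]
ft_force: [-12.0, 1.9, 12.4]
grip_width: 0.588
gripper_force: 20.0
```

Call:
arm_command:
  increments:
    - {"hand": 4.5,"tx": 0.15,"ty": -0.015,"tz": 0,"yaw": 0}
    - {"hand": 4.5,"tx": 0.15,"ty": -0.015,"tz": 0,"yaw": 0}

```text
clock: 4.47
tool_pos: [0.6596, 0.1285, 0.0179]
orientation: [-0.161, -3.133, 0.0]
ft_force: [-10.1, 0.9, 11.4]
grip_width: 0.589
gripper_force: 20.0
```

Call:
arm_command:
  increments:
    - {"hand": 4.5,"tx": 0.15,"ty": -0.015,"tz": 0,"yaw": 0}
    - {"hand": 4.5,"tx": 0,"ty": 0,"tz": 0,"yaw": 0}

```text
clock: 4.72
tool_pos: [0.6603, 0.1284, 0.0179]
orientation: [-0.161, -3.131, 0.0]
ft_force: [-15.1, -0.0, 14.2]
grip_width: 0.589
gripper_force: 20.0
```

Call:
arm_command:
  increments:
    - {"hand": 4.5,"tx": 0.2,"ty": -0.02,"tz": 0,"yaw": 0}
    - {"hand": 4.5,"tx": 0,"ty": 0,"tz": 0,"yaw": 0}

```text
clock: 4.97
tool_pos: [0.6604, 0.1284, 0.0178]
orientation: [-0.16, -3.127, 0.001]
ft_force: [-21.1, 1.1, 20.2]
grip_width: 0.585
gripper_force: 20.0
```

Call:
arm_command:
  increments:
    - {"hand": 7,"tx": 0,"ty": 0,"tz": 0,"yaw": 0}
    - {"hand": 7,"tx": 0,"ty": 0,"tz": 0,"yaw": 0}
    - {"hand": 7,"tx": 0,"ty": 0,"tz": 0,"yaw": 0}
    - {"hand": 7,"tx": 0,"ty": 0,"tz": 4,"yaw": 0}
    - {"hand": 7,"tx": 0,"ty": 0,"tz": 4,"yaw": 0}
    - {"hand": 7,"tx": 0,"ty": 0,"tz": 0,"yaw": 0}

```text
clock: 5.72
tool_pos: [0.6681, 0.1277, 0.1011]
orientation: [0.162, 3.13, 0.001]
ft_force: [0.4, -0.5, -0.6]
grip_width: 0.794
gripper_force: 0.0
```

Blade L is seated: 21 N with no further motion. Now the middle blade.

Call:
arm_command:
  increments:
    - {"hand": 7,"tx": -2.6,"ty": -3.07,"tz": 0,"yaw": -2.7}
    - {"hand": 7,"tx": -2.6,"ty": -3.07,"tz": 0,"yaw": -2.7}
    - {"hand": 7,"tx": -2.6,"ty": -3.07,"tz": 0,"yaw": -2.7}
    - {"hand": 7,"tx": -2.55,"ty": -3.07,"tz": 0,"yaw": -2.8}
    - {"hand": 7,"tx": 0,"ty": 0,"tz": -1.5,"yaw": 0}
    - {"hand": 7,"tx": 0,"ty": 0,"tz": -1.5,"yaw": 0}
    - {"hand": 7,"tx": 0,"ty": 0,"tz": 0,"yaw": 0}

```text
clock: 6.6
tool_pos: [0.5604, 0.0059, 0.0644]
orientation: [-0.457, -3.104, -0.001]
ft_force: [-0.9, -0.7, -0.1]
grip_width: 0.796
gripper_force: 0.0
```

Call:
arm_command:
  increments:
    - {"hand": 7,"tx": 0.2,"ty": 0,"tz": -2.2,"yaw": 0}
    - {"hand": 7,"tx": 0.2,"ty": 0,"tz": -2,"yaw": 0}
    - {"hand": 7,"tx": 0,"ty": 0,"tz": 0,"yaw": 0}
    - {"hand": 4.5,"tx": 0,"ty": 0,"tz": 0,"yaw": 0}
    - {"hand": 4.5,"tx": 0,"ty": 0,"tz": 0,"yaw": 0}
    - {"hand": 4.5,"tx": 0,"ty": 0,"tz": 0,"yaw": 0}
    - {"hand": 4.5,"tx": 0,"ty": 0,"tz": 0,"yaw": 0}

```text
clock: 7.48
tool_pos: [0.5664, 0.0051, 0.0257]
orientation: [0.459, 3.106, 0.001]
ft_force: [1.5, 3.5, 4.7]
grip_width: 0.588
gripper_force: 20.0
```

Call:
arm_command:
  increments:
    - {"hand": 4.5,"tx": 0.6,"ty": 0.3,"tz": 0,"yaw": 1.1}
    - {"hand": 4.5,"tx": 1,"ty": 0.5,"tz": 0,"yaw": 1.4}
    - {"hand": 4.5,"tx": 1,"ty": 0.5,"tz": 0,"yaw": 1.4}
    - {"hand": 4.5,"tx": 1,"ty": 0.5,"tz": 0,"yaw": 1.4}
    - {"hand": 4.5,"tx": 1,"ty": 0.6,"tz": 0,"yaw": 1.4}
    - {"hand": 4.5,"tx": 1,"ty": 0.6,"tz": 0,"yaw": 1.4}
    - {"hand": 4.5,"tx": 1,"ty": 0.6,"tz": 0,"yaw": 1.4}
    - {"hand": 4.5,"tx": 1,"ty": 0.6,"tz": 0,"yaw": 1.4}
    - {"hand": 4.5,"tx": 0,"ty": 0,"tz": 0,"yaw": 0}

```text
clock: 8.6
tool_pos: [0.6414, 0.0464, 0.0255]
orientation: [-0.16, -3.136, 0.002]
ft_force: [-4.5, -0.6, 7.9]
grip_width: 0.587
gripper_force: 20.0
```

Call:
arm_command:
  increments:
    - {"hand": 4.5,"tx": 0.2,"ty": -0.02,"tz": 0,"yaw": 0}
    - {"hand": 4.5,"tx": 0.2,"ty": -0.02,"tz": 0,"yaw": 0}
    - {"hand": 4.5,"tx": 0,"ty": 0,"tz": 0,"yaw": 0}

```text
clock: 8.98
tool_pos: [0.6429, 0.0463, 0.0252]
orientation: [-0.161, -3.131, 0.001]
ft_force: [-11.6, -0.2, 14.2]
grip_width: 0.585
gripper_force: 20.0
```

Call:
arm_command:
  increments:
    - {"hand": 4.5,"tx": 0.2,"ty": -0.02,"tz": 0,"yaw": 0}
    - {"hand": 4.5,"tx": 0.1,"ty": -0.01,"tz": 0,"yaw": 0}
    - {"hand": 4.5,"tx": 0,"ty": 0,"tz": 0,"yaw": 0}

```text
clock: 9.35
tool_pos: [0.6457, 0.0463, 0.025]
orientation: [-0.161, -3.131, 0.001]
ft_force: [-11.2, -0.3, 12.6]
grip_width: 0.583
gripper_force: 20.0
```

Call:
arm_command:
  increments:
    - {"hand": 4.5,"tx": 0.2,"ty": -0.02,"tz": 0,"yaw": 0}
    - {"hand": 4.5,"tx": 0.2,"ty": -0.02,"tz": 0,"yaw": 0}
    - {"hand": 4.5,"tx": 0,"ty": 0,"tz": 0,"yaw": 0}

```text
clock: 9.72
tool_pos: [0.6501, 0.0459, 0.025]
orientation: [-0.161, -3.132, 0.0]
ft_force: [-10.1, 0.7, 11.7]
grip_width: 0.588
gripper_force: 20.0
```

Call:
arm_command:
  increments:
    - {"hand": 4.5,"tx": 0.2,"ty": -0.02,"tz": 0,"yaw": 0}
    - {"hand": 4.5,"tx": 0.1,"ty": -0.01,"tz": 0,"yaw": 0}
    - {"hand": 4.5,"tx": 0,"ty": 0,"tz": 0,"yaw": 0}

```text
clock: 10.1
tool_pos: [0.6507, 0.0459, 0.0249]
orientation: [-0.16, -3.126, 0.001]
ft_force: [-18.1, 0.9, 19.0]
grip_width: 0.586
gripper_force: 20.0
```

Call:
arm_command:
  increments:
    - {"hand": 7,"tx": 0,"ty": 0,"tz": 0,"yaw": 0}
    - {"hand": 7,"tx": 0,"ty": 0,"tz": 0,"yaw": 0}
    - {"hand": 7,"tx": 0,"ty": 0,"tz": 0,"yaw": 0}
    - {"hand": 7,"tx": 0,"ty": 0,"tz": 3,"yaw": 0}
    - {"hand": 7,"tx": 0,"ty": 0,"tz": 2,"yaw": 0}
    - {"hand": 7,"tx": -2.2,"ty": -3.6,"tz": 0,"yaw": -1.2}
    - {"hand": 7,"tx": -2.2,"ty": -3.6,"tz": 0,"yaw": -1.2}
    - {"hand": 7,"tx": -2.2,"ty": -3.6,"tz": 0,"yaw": -1.3}
    - {"hand": 7,"tx": -2.2,"ty": -3.6,"tz": 0,"yaw": -1.3}
    - {"hand": 7,"tx": 0,"ty": 0,"tz": 0,"yaw": 0}

```text
clock: 11.35
tool_pos: [0.5667, -0.1007, 0.0752]
orientation: [0.304, 3.127, -0.001]
ft_force: [0.7, 0.0, -0.2]
grip_width: 0.79
gripper_force: 0.0
```

Call:
arm_command:
  increments:
    - {"hand": 7,"tx": 0,"ty": 0,"tz": -2,"yaw": 0}
    - {"hand": 7,"tx": 0,"ty": 0,"tz": -2,"yaw": 0}
    - {"hand": 7,"tx": 0,"ty": 0,"tz": -1.4,"yaw": 0}
    - {"hand": 7,"tx": 0,"ty": 0,"tz": 0,"yaw": 0}
    - {"hand": 4.5,"tx": 0,"ty": 0,"tz": 0,"yaw": 0}
    - {"hand": 4.5,"tx": 0,"ty": 0,"tz": 0,"yaw": 0}
    - {"hand": 4.5,"tx": 0,"ty": 0,"tz": 0,"yaw": 0}
    - {"hand": 4.5,"tx": 0,"ty": 0,"tz": 0,"yaw": 0}

```text
clock: 12.35
tool_pos: [0.5681, -0.0987, 0.0214]
orientation: [0.299, 3.126, -0.0]
ft_force: [1.1, -0.2, 1.3]
grip_width: 0.588
gripper_force: 20.0
```

Call:
arm_command:
  increments:
    - {"hand": 4.5,"tx": 0.7,"ty": 0.6,"tz": 0,"yaw": 0.6}
    - {"hand": 4.5,"tx": 1,"ty": 0.9,"tz": 0,"yaw": 0.7}
    - {"hand": 4.5,"tx": 1,"ty": 0.9,"tz": 0,"yaw": 0.7}
    - {"hand": 4.5,"tx": 1,"ty": 0.9,"tz": 0,"yaw": 0.7}
    - {"hand": 4.5,"tx": 1,"ty": 0.9,"tz": 0,"yaw": 0.8}
    - {"hand": 4.5,"tx": 1,"ty": 1,"tz": 0,"yaw": 0.8}
    - {"hand": 4.5,"tx": 1,"ty": 1,"tz": 0,"yaw": 0.8}
    - {"hand": 4.5,"tx": 0.2,"ty": 0,"tz": 0,"yaw": 0}
    - {"hand": 4.5,"tx": 0,"ty": 0,"tz": 0,"yaw": 0}

```text
clock: 13.48
tool_pos: [0.6362, -0.0357, 0.0214]
orientation: [-0.159, -3.137, -0.001]
ft_force: [-2.7, 2.8, 7.6]
grip_width: 0.586
gripper_force: 20.0
```

Call:
arm_command:
  increments:
    - {"hand": 4.5,"tx": 0.2,"ty": -0.02,"tz": 0,"yaw": 0}
    - {"hand": 4.5,"tx": 0.2,"ty": -0.02,"tz": 0,"yaw": 0}
    - {"hand": 4.5,"tx": 0,"ty": 0,"tz": 0,"yaw": 0}

```text
clock: 13.85
tool_pos: [0.6385, -0.0362, 0.0213]
orientation: [-0.159, -3.133, -0.001]
ft_force: [-9.3, 2.9, 11.5]
grip_width: 0.586
gripper_force: 20.0
```

Call:
arm_command:
  increments:
    - {"hand": 4.5,"tx": 0.2,"ty": -0.02,"tz": 0,"yaw": 0}
    - {"hand": 4.5,"tx": 0.2,"ty": -0.02,"tz": 0,"yaw": 0}
    - {"hand": 4.5,"tx": 0,"ty": 0,"tz": 0,"yaw": 0}

```text
clock: 14.22
tool_pos: [0.6404, -0.0365, 0.0212]
orientation: [-0.158, -3.128, -0.002]
ft_force: [-16.6, 1.4, 19.6]
grip_width: 0.589
gripper_force: 20.0
```

Call:
arm_command:
  increments:
    - {"hand": 4.5,"tx": 0.2,"ty": -0.02,"tz": 0,"yaw": 0}
    - {"hand": 4.5,"tx": 0,"ty": 0,"tz": 0,"yaw": 0}

```text
clock: 14.48
tool_pos: [0.641, -0.0365, 0.0209]
orientation: [-0.157, -3.125, -0.002]
ft_force: [-23.1, 2.3, 22.9]
grip_width: 0.592
gripper_force: 20.0
```

Call:
arm_command:
  increments:
    - {"hand": 7.2,"tx": 0,"ty": 0,"tz": 0,"yaw": 0}
    - {"hand": 7.2,"tx": 0,"ty": 0,"tz": 0,"yaw": 0}
    - {"hand": 7.2,"tx": 0,"ty": 0,"tz": 0,"yaw": 0}
    - {"hand": 7.2,"tx": 0,"ty": 0,"tz": 4,"yaw": 0}
    - {"hand": 8.8,"tx": -3,"ty": -3.5,"tz": 3,"yaw": 8}
    - {"hand": 8.8,"tx": -3,"ty": -3.5,"tz": 3,"yaw": 10}
    - {"hand": 8.8,"tx": -3,"ty": -3.5,"tz": 3,"yaw": 10}
    - {"hand": 8.8,"tx": 0,"ty": -3.5,"tz": 3,"yaw": 10}
    - {"hand": 8.8,"tx": 0,"ty": -1,"tz": 0,"yaw": 10}
    - {"hand": 8.8,"tx": 0,"ty": 0,"tz": 0,"yaw": 10}

```text
clock: 15.72
tool_pos: [0.5567, -0.189, 0.1814]
orientation: [-1.387, 2.818, -0.002]
ft_force: [-0.3, -0.5, -0.3]
grip_width: 0.999
gripper_force: 0.0
```

Call:
arm_command:
  increments:
    - {"hand": 8.8,"tx": 0,"ty": 0,"tz": 0,"yaw": 10}
    - {"hand": 8.8,"tx": 0,"ty": 0,"tz": 0,"yaw": 10}
    - {"hand": 8.8,"tx": 0,"ty": 0,"tz": 0,"yaw": 10}
    - {"hand": 8.8,"tx": 0,"ty": 0,"tz": 0,"yaw": 2}
    - {"hand": 8.8,"tx": 0,"ty": 0,"tz": 0,"yaw": 0}

```text
clock: 16.35
tool_pos: [0.5881, -0.0965, 0.1696]
orientation: [1.848, -2.411, 0.144]
ft_force: [0.4, -1.4, 0.6]
grip_width: 1.001
gripper_force: 0.0
```

```bash
python3 - <<'E'
from h import *
o=robot.get_obs();print(o)
c=cam("scene");cv2.imwrite("pics/s2.png",cv2.resize(c["color"][150:300,150:370,::-1],(800,545),interpolation=cv2.INTER_CUBIC))
c=cam("top");cv2.imwrite("pics/t2.png",cv2.resize(c["color"][110:250,130:330,::-1],(800,560),interpolation=cv2.INTER_CUBIC))
E
python3 m.py
```

```text
{'clock': 16.35, 'q': array([-0.28928402,  0.30116496,  1.61318031, -0.14619208,  1.21272902,
       -3.11745503]), 'qd': array([-0.03460613, -0.005046  , -0.00738431, -0.00090756,  0.00196313,
        0.00032306]), 'effort': array([ 1.36519868e+00, -4.73129904e+01, -3.20551980e+01, -5.83063737e-01,
       -7.58602191e-02, -1.10588800e-03]), 'tool_pos': array([ 0.58810783, -0.096471  ,  0.16956282]), 'orientation': array([ 1.84782142, -2.41137643,  0.14437516]), 'ft_force': array([ 0.41841508, -1.39080394,  0.62192574]), 'wrist_torque': array([0.18071843, 0.07979765, 0.03544234]), 'gripper_force': 0.0, 'grip_width': 1.0014437054870162}
top liner 0.0079
   [189 128  49  56] 1251 z90 0.0413 ray@40mm [626.1 112.4 175.4 158.5  -6. ] ray@24 [628.8 113.9 177.5 160.3  -6. ] depth [626.5 111.7 175.3 157.   -6.1]
   [152 154  15  34] 143 z90 0.0232 ray@40mm [578.2 277.2 107.6  36.   -5.5] ray@24 [580.4 280.7 108.9  36.4  -5.5] depth [581.1 282.5 108.8  36.9  -6.2]
   [244 155  18  33] 362 z90 0.0301 ray@40mm [582.2 -32.3 104.1  49.2  -6. ] ray@24 [584.4 -32.5 105.3  49.7  -6. ] depth [582.4 -
[... 263 characters left out ...]
 2.1] ray@24 [471.6 230.6  56.1  55.9   2.1] depth [471.7 230.9  57.2  56.3 -88.7]
   stop 0.036 [622.6 196.5 143.1  17.2  -4.8] knob zmax 0.06265482234290817
   fence top 541 [671.1  30.2 458.5  69.8  84. ] 0.039065534646498756
scene liner 0.0067
   [310 199  16  15] 191 z90 0.0277 ray@40mm [488.6 234.3  61.6  54.3   9.1] ray@24 [478.  234.5  62.3  54.9   9.1] depth [473.9 233.8  60.9  55.8  12.8]
   [187 200 129  71] 2684 z90 0.0411 ray@40mm [628.6  37.5 459.2 189.8  84.3] ray@24 [619.5  35.7 464.1 191.9  84.3] depth [616.9  37.6 461.6 192.3  83.9]
   stop 0.035 [639.5 201.8 172.   28.9   2.8] knob zmax 0.323201182468284
   fence top 606 [675.4  32.2 458.9  68.8  84.1] 0.038688306970252606
```

View pics/s2.png

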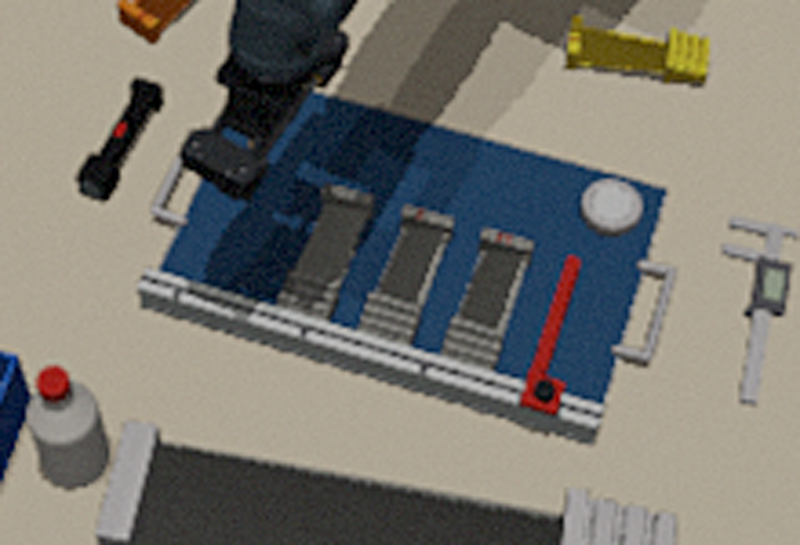

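The blades stand parallel against the fence at about (480,300), (405,275) and (330,245) in the crop. Joint 6 has reached its range end, so I turn the other way round.

Call:
arm_command:
  increments:
    - {"hand": 8.8,"tx": 0,"ty": 0,"tz": 0,"yaw": -10}
    - {"hand": 8.8,"tx": 0,"ty": 0,"tz": 0,"yaw": -10}
    - {"hand": 8.8,"tx": 0,"ty": 0,"tz": 0,"yaw": -10}
    - {"hand": 8.8,"tx": 0,"ty": 0,"tz": 0,"yaw": -10}
    - {"hand": 8.8,"tx": 0,"ty": 0,"tz": 0,"yaw": 0}

```text
clock: 17.18
tool_pos: [0.5882, -0.0983, 0.1698]
orientation: [0.903, -2.876, 0.083]
ft_force: [0.1, 0.4, -0.4]
grip_width: 0.998
gripper_force: 0.0
```

```bash
cat > st.py <<'E'
from h import *
from scipy.spatial.transform import Rotation as R
o=robot.get_obs();r=R.from_rotvec(o["orientation"]).as_matrix()
print("tcp",o["tool_pos"].round(4),"ydir deg",np.degrees(np.arctan2(r[1,1],r[0,1])).round(2),"toolz",r[:,2].round(4),"q",o["q"].round(3),"F",o["ft_force"].round(1),o["clock"])
E
python3 st.py
```

```text
tcp [ 0.5882 -0.0983  0.1698] ydir deg 124.91 toolz [-0.1038 -0.0903 -0.9905] q [-0.302  0.357  1.539 -0.121  1.32  -2.447] F [ 0.1  0.4 -0.4] 17.175
```

The tool now leans 8° about its closing axis. With tool y along the tray's +x, the fingertips lead the sideways push, which suits it. I rotate to that.

Call:
arm_command:
  increments:
    - {"hand": 8.8,"tx": 0,"ty": 0,"tz": 0,"yaw": -10}
    - {"hand": 8.8,"tx": 0,"ty": 0,"tz": 0,"yaw": -10}
    - {"hand": 8.8,"tx": 0,"ty": 0,"tz": 0,"yaw": -10}
    - {"hand": 8.8,"tx": 0,"ty": 0,"tz": 0,"yaw": -10}
    - {"hand": 8.8,"tx": 0,"ty": 0,"tz": 0,"yaw": -10}
    - {"hand": 8.8,"tx": 0,"ty": 0,"tz": 0,"yaw": -10}
    - {"hand": 8.8,"tx": 0,"ty": 0,"tz": 0,"yaw": -10}
    - {"hand": 8.8,"tx": 0,"ty": 0,"tz": 0,"yaw": -10}
    - {"hand": 8.8,"tx": 0,"ty": 0,"tz": 0,"yaw": -10}
    - {"hand": 8.8,"tx": 0,"ty": 0,"tz": 0,"yaw": -10}

```text
clock: 18.42
tool_pos: [0.588, -0.0975, 0.1698]
orientation: [-1.627, -2.541, -0.094]
ft_force: [0.5, -0.2, -0.5]
grip_width: 0.996
gripper_force: 0.0
```

Call:
arm_command:
  increments:
    - {"hand": 8.8,"tx": 0,"ty": 0,"tz": 0,"yaw": -10}
    - {"hand": 8.8,"tx": 0,"ty": 0,"tz": 0,"yaw": -10}
    - {"hand": 8.8,"tx": 0,"ty": 0,"tz": 0,"yaw": -10}
    - {"hand": 8.8,"tx": 0,"ty": 0,"tz": 0,"yaw": -0.8}
    - {"hand": 8.8,"tx": 0,"ty": 0,"tz": 0,"yaw": 0}

```text
clock: 19.05
tool_pos: [0.5881, -0.0972, 0.1699]
orientation: [-2.25, -2.038, -0.14]
ft_force: [-1.1, -0.6, -0.2]
grip_width: 0.999
gripper_force: 0.0
```

```bash
python3 st.py
```

```text
tcp [ 0.5881 -0.0972  0.1699] ydir deg -5.61 toolz [-4.000e-04  1.374e-01 -9.905e-01] q [-0.43   0.316  1.594  0.13   1.293 -0.37 ] F [-1.1 -0.6 -0.2] 19.05
```

View pics/t2.png

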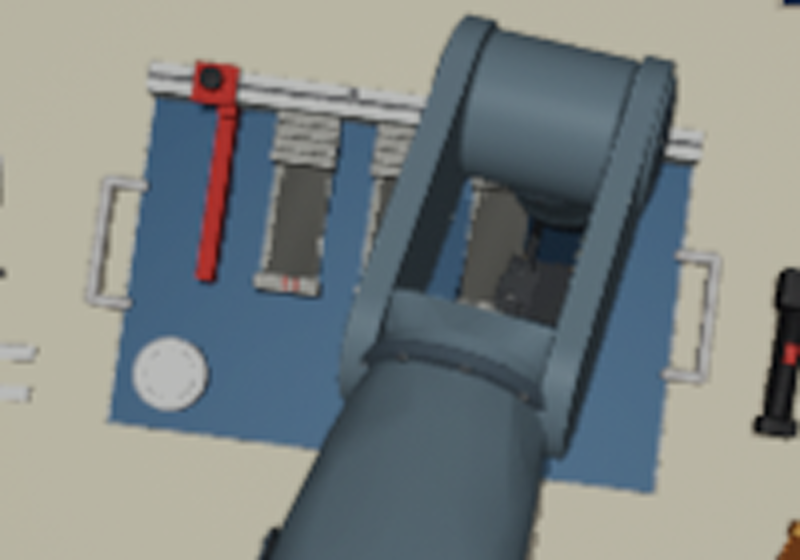

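The crop shows the left blade's root at the fence (305,120) and the stop arm at (215,190). Next, lower the fingers beside the right blade.

Call:
arm_command:
  increments:
    - {"hand": 8.8,"tx": -0.3,"ty": 0.5,"tz": -3,"yaw": 0}
    - {"hand": 8.8,"tx": -0.3,"ty": 0.5,"tz": -3,"yaw": 0}
    - {"hand": 8.8,"tx": 0,"ty": 0.3,"tz": -3,"yaw": -0.3}
    - {"hand": 8.8,"tx": 0,"ty": 0,"tz": -3,"yaw": 0}
    - {"hand": 8.8,"tx": 0,"ty": 0,"tz": -2.8,"yaw": 0}
    - {"hand": 8.8,"tx": 0,"ty": 0,"tz": 0,"yaw": 0}

```text
clock: 19.8
tool_pos: [0.5803, -0.0831, 0.0195]
orientation: [-2.254, -2.027, -0.137]
ft_force: [0.6, -0.3, 0.3]
grip_width: 1.0
gripper_force: 0.0
```

```bash
python3 st.py
```

```text
tcp [ 0.5803 -0.0831  0.0195] ydir deg -5.98 toolz [-0.0045  0.1396 -0.9902] q [-0.413  0.51   1.679  0.149  1.018 -0.39 ] F [ 0.6 -0.3  0.3] 19.8
```

Call:
arm_command:
  increments:
    - {"hand": 8.8,"tx": 0.06,"ty": 0.6,"tz": 0,"yaw": 0}
    - {"hand": 8.8,"tx": 0.06,"ty": 0.6,"tz": 0,"yaw": 0}
    - {"hand": 8.8,"tx": 0.06,"ty": 0.6,"tz": 0,"yaw": 0}
    - {"hand": 8.8,"tx": 0.06,"ty": 0.6,"tz": 0,"yaw": 0}
    - {"hand": 8.8,"tx": 0.06,"ty": 0.6,"tz": 0,"yaw": 0}
    - {"hand": 8.8,"tx": 0.06,"ty": 0.6,"tz": 0,"yaw": 0}
    - {"hand": 8.8,"tx": 0.07,"ty": 0.6,"tz": 0,"yaw": 0}

```text
clock: 20.68
tool_pos: [0.5866, -0.0417, 0.0219]
orientation: [-2.26, -2.027, -0.141]
ft_force: [-0.4, -4.6, 3.3]
grip_width: 0.999
gripper_force: 2.2
```

```bash
python3 st.py; python3 - <<'E'
from h import *
c=cam("scene");cv2.imwrite("pics/s3.png",cv2.resize(c["color"][150:300,150:370,::-1],(800,545),interpolation=cv2.INTER_CUBIC))
E
```

```text
tcp [ 0.5866 -0.0417  0.0219] ydir deg -6.15 toolz [ 7.000e-04  1.375e-01 -9.905e-01] q [-0.343  0.501  1.687  0.154  1.005 -0.321] F [-0.4 -4.6  3.3] 20.675
```

View pics/s3.png

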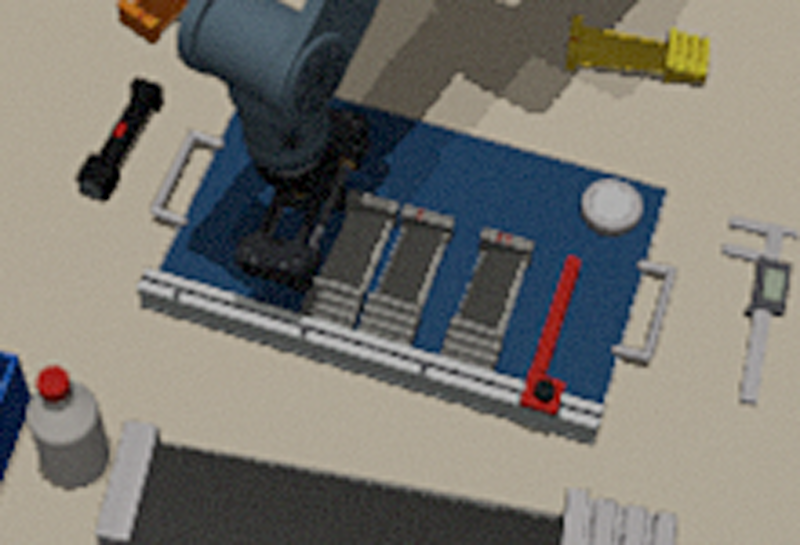

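Working well: the right blade at (355,265) has moved square and nearly reached the middle one at (410,270). I carry on.

Call:
arm_command:
  increments:
    - {"hand": 8.8,"tx": 0.06,"ty": 0.6,"tz": 0,"yaw": 0}
    - {"hand": 8.8,"tx": 0.06,"ty": 0.6,"tz": 0,"yaw": 0}
    - {"hand": 8.8,"tx": 0.06,"ty": 0.6,"tz": 0,"yaw": 0}
    - {"hand": 8.8,"tx": 0.06,"ty": 0.6,"tz": 0,"yaw": 0}
    - {"hand": 8.8,"tx": 0.06,"ty": 0.6,"tz": 0,"yaw": 0}
    - {"hand": 8.8,"tx": 0.06,"ty": 0.6,"tz": 0,"yaw": 0}
    - {"hand": 8.8,"tx": 0.06,"ty": 0.6,"tz": 0,"yaw": 0}

```text
clock: 21.6
tool_pos: [0.5906, -0.0008, 0.0217]
orientation: [-2.26, -2.029, -0.138]
ft_force: [-0.8, -10.1, 3.3]
grip_width: 0.999
gripper_force: 4.9
```

Call:
arm_command:
  increments:
    - {"hand": 8.8,"tx": 0.05,"ty": 0.5,"tz": 0,"yaw": 0}
    - {"hand": 8.8,"tx": 0.05,"ty": 0.5,"tz": 0,"yaw": 0}
    - {"hand": 8.8,"tx": 0.03,"ty": 0.3,"tz": 0,"yaw": 0}
    - {"hand": 8.8,"tx": 0.03,"ty": 0.3,"tz": 0,"yaw": 0}

```text
clock: 22.1
tool_pos: [0.5922, 0.015, 0.0217]
orientation: [-2.261, -2.029, -0.138]
ft_force: [-1.6, -10.2, 4.1]
grip_width: 0.999
gripper_force: 4.9
```

Call:
arm_command:
  increments:
    - {"hand": 8.8,"tx": 0.03,"ty": 0.3,"tz": 0,"yaw": 0}
    - {"hand": 8.8,"tx": 0.03,"ty": 0.3,"tz": 0,"yaw": 0}

```text
clock: 22.35
tool_pos: [0.5929, 0.0209, 0.0217]
orientation: [-2.261, -2.029, -0.139]
ft_force: [-1.4, -9.5, 3.7]
grip_width: 1.0
gripper_force: 5.0
```

```bash
python3 st.py
```

```text
tcp [0.5929 0.0209 0.0217] ydir deg -6.14 toolz [ 3.000e-04  1.356e-01 -9.908e-01] q [-0.236  0.502  1.685  0.158  0.992 -0.217] F [-1.4 -9.5  3.7] 22.35
```

Call:
arm_command:
  increments:
    - {"hand": 8.8,"tx": 0.03,"ty": 0.3,"tz": 0,"yaw": 0}
    - {"hand": 8.8,"tx": 0.02,"ty": 0.2,"tz": 0,"yaw": 0}

```text
clock: 22.6
tool_pos: [0.5933, 0.026, 0.0217]
orientation: [-2.261, -2.029, -0.138]
ft_force: [-1.9, -9.3, 4.1]
grip_width: 1.0
gripper_force: 5.0
```

Call:
arm_command:
  increments:
    - {"hand": 8.8,"tx": 0.02,"ty": 0.2,"tz": 0,"yaw": 0}
    - {"hand": 8.8,"tx": 0,"ty": 0,"tz": 0,"yaw": 0}

```text
clock: 22.85
tool_pos: [0.5935, 0.0282, 0.0217]
orientation: [-2.26, -2.028, -0.139]
ft_force: [-0.9, -9.2, 3.5]
grip_width: 0.995
gripper_force: 4.3
```

Call:
arm_command:
  increments:
    - {"hand": 8.8,"tx": 0.02,"ty": 0.2,"tz": 0,"yaw": 0}
    - {"hand": 8.8,"tx": 0,"ty": 0,"tz": 0,"yaw": 0}

```text
clock: 23.1
tool_pos: [0.5937, 0.0292, 0.0217]
orientation: [-2.261, -2.029, -0.137]
ft_force: [-2.1, -12.5, 4.3]
grip_width: 0.995
gripper_force: 6.6
```

Call:
arm_command:
  increments:
    - {"hand": 8.8,"tx": 0.02,"ty": 0.2,"tz": 0,"yaw": 0}
    - {"hand": 8.8,"tx": 0,"ty": 0,"tz": 0,"yaw": 0}

```text
clock: 23.35
tool_pos: [0.5938, 0.0294, 0.0217]
orientation: [-2.262, -2.031, -0.134]
ft_force: [-3.1, -19.8, 5.3]
grip_width: 0.995
gripper_force: 10.2
```

Call:
arm_command:
  increments:
    - {"hand": 8.8,"tx": 0.02,"ty": 0.2,"tz": 0,"yaw": 0}
    - {"hand": 8.8,"tx": 0,"ty": 0,"tz": 0,"yaw": 0}

```text
clock: 23.6
tool_pos: [0.5942, 0.0296, 0.0218]
orientation: [-2.263, -2.033, -0.132]
ft_force: [-3.9, -26.6, 5.8]
grip_width: 0.997
gripper_force: 13.5
```

The row is solid against the stop (27 N with no motion). Next, back off, clear the view and check.

Call:
arm_command:
  increments:
    - {"hand": 8.8,"tx": -0.1,"ty": -1,"tz": 0,"yaw": 0}
    - {"hand": 8.8,"tx": -0.2,"ty": -2,"tz": 0,"yaw": 0}
    - {"hand": 8.8,"tx": 0,"ty": -2,"tz": 3,"yaw": 0}
    - {"hand": 8.8,"tx": 0,"ty": -3,"tz": 4,"yaw": 0}
    - {"hand": 8.8,"tx": -3,"ty": -4,"tz": 4,"yaw": 0}
    - {"hand": 8.8,"tx": -3,"ty": -4,"tz": 4,"yaw": 0}
    - {"hand": 8.8,"tx": -3,"ty": -4,"tz": 0,"yaw": 0}
    - {"hand": 8.8,"tx": -3,"ty": -4,"tz": 0,"yaw": 0}
    - {"hand": 8.8,"tx": -3,"ty": -4,"tz": 0,"yaw": 0}
    - {"hand": 8.8,"tx": 0,"ty": 0,"tz": 0,"yaw": 0}

```text
clock: 24.85
tool_pos: [0.4407, -0.245, 0.1694]
orientation: [-2.263, -2.022, -0.141]
ft_force: [-0.6, 0.1, 0.2]
grip_width: 0.999
gripper_force: 0.0
```

```bash
python3 st.py; python3 m.py;python3 - <<'E'
from h import *
c=cam("scene");a=cv2.resize(c["color"][170:290,190:370,::-1],(800,533),interpolation=cv2.INTER_CUBIC);cv2.imwrite("pics/s4.png",a)
c=cam("top");cv2.imwrite("pics/t4.png",cv2.resize(c["color"][120:210,150:290,::-1],(800,514),interpolation=cv2.INTER_CUBIC))
E
```

```text
tcp [ 0.4407 -0.245   0.1694] ydir deg -6.4 toolz [ 3.000e-04  1.386e-01 -9.904e-01] q [-0.805  0.151  1.796  0.1    1.296 -0.724] F [-0.6  0.1  0.2] 24.85
top liner 0.0078
   [180 128 126  59] 3005 z90 0.0417 ray@40mm [614.3   2.1 392.1 175.8  84. ] ray@24 [616.8   2.3 396.8 177.8  84. ] depth [615.6   3.  395.  176.3  84.1]
   [152 154  15  34] 144 z90 0.0232 ray@40mm [578.4 277.2 107.3  36.   -5.5] ray@24 [580.5 280.7 108.5  36.4  -5.5] depth [581.3 282.5 108.5  36.5  -5.8]
   [295 173  16  33] 145 z90 0.0238 ray@40mm [ 528.6 -194.7  107.9   38.1   -7. ] ray@24 [ 530.2 -196.8  109.2   38.6   -7. ] depth [ 530.9 -197.5  110.3   38.5   -7.1]
   [163 194  19  19] 265 z90 0.0273 ray@40mm [471.3 229.   59.8  56.4  64.9] ray@24 [472.2 231.9  60.5  57.   64.9] depth [472.  231.5  60.   58.9 -41.7]
   stop 0.0359 [621.3 196.7 140.5  14.1  -6.3] knob zmax 0.06181154442077666
   fence top 1077 [671.6  29.8 458.4  69.3  83.9] 0.03926118894133457
scene liner 0.0066
   [310 199  17  16] 195 z90 0.0281 ray@40mm [488.3 234.2  62.7  56.1 -30. ] ray@24 [477.7 234.4  63.4  56.7 -30. ] depth [475.1 235.1  60.9  58.1 -42.3]
   [187 207 129  64] 2708 z90 0.0412 ray@40mm [628.4  37.6 459.2 189.4  84.2] ray@24 [619.3  35.7 464.1 191.4  84.2] depth [619.   38.2 459.7 187.   84. ]
   stop 0.0343 [639.  207.1 171.4  30.5  -3.5] knob zmax 0.06654183964335222
   fence top 672 [674.5  32.7 458.7  72.6  84. ] 0.038942067363982646
```

View pics/t4.png

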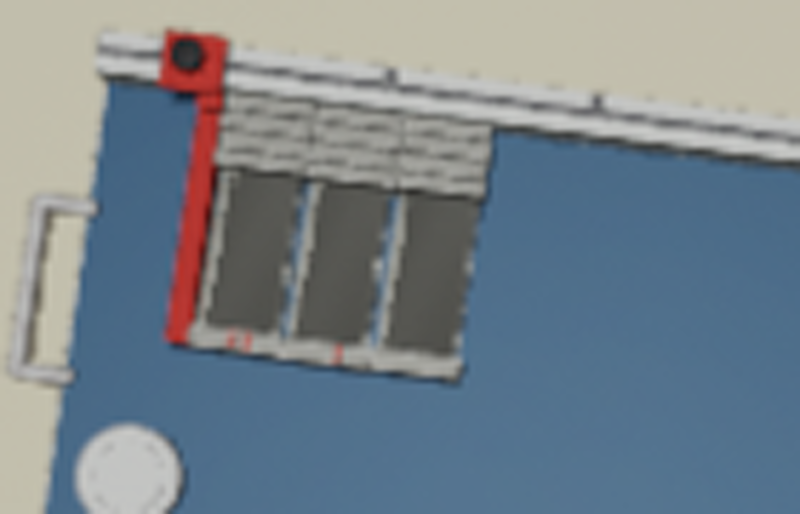

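View pics/s4.png

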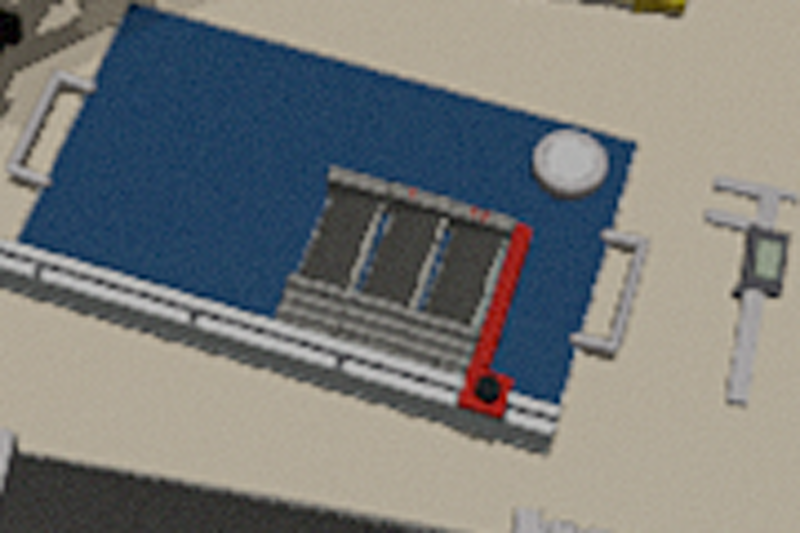

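The row is closed at the stop and in line: roots at about (265..445, 110), shrouds at (235..420, 350). I check the tip-to-fence distance numerically.

```bash
python3 - <<'E'
from h import *
t=np.radians(-5.95);ex=np.array([np.cos(t),np.sin(t)]);ey=np.array([-ex[1],ex[0]]);O=np.array([.5595,.0442])
for n in("top","scene"):
    c=cam(n);hsv=cv2.cvtColor(c["color"],cv2.COLOR_RGB2HSV);P=pts(c)
    w=ray(c,np.argwhere(np.ones((384,512)))[:,::-1],.040).reshape(384,512,3)[...,:2]-O
    X=w@ex*1000;Y=w@ey*1000
    nb=(c["depth"]>.2)&(P[...,2]>.025)&(P[...,2]<.05)&(hsv[...,1]<85)
    f=lambda a,b,x0,x1:np.sort(X[nb&(Y>a)&(Y<b)&(X>x0)&(X<x1)])
    print(n,"fence front by y",[np.percentile(f(a,a+20,100,160),3).round(1) for a in(-180,-140,-100,-60,-35)])
    for a in(105,53,1): print("  blade tips right/left",np.percentile(f(a-2,a+12,-60,10),5).round(1),np.percentile(f(a+28,a+42,-60,10),5).round(1))
    s=nb&(X>-45)&(X<10)&(Y>-40)&(Y<170);print("  row y",np.percentile(Y[s],[1,99]).round(1))
    q=nb&(X>50)&(X<115)&(Y>-40)&(Y<170);print("  row y root",np.percentile(Y[q],[1,99]).round(1))
    r=(hsv[...,1]>140)&((hsv[...,0]<8)|(hsv[...,0]>172))&(X>0)&(X<90)&(Y>120)&(Y<180);print("  stop y",np.percentile(Y[r],[2,98]).round(1))
E
```

```text
top fence front by y [np.float64(120.5), np.float64(120.4), np.float64(120.7), np.float64(121.5), np.float64(121.4)]
  blade tips right/left -27.8 -26.0
  blade tips right/left -28.4 -28.1
  blade tips right/left -27.9 -26.1
  row y [ -3.1 151.3]
  row y root [ -2.8 149.7]
  stop y [150.8 164.6]
scene fence front by y [np.float64(126.5), np.float64(126.5), np.float64(127.2), np.float64(126.4), np.float64(126.6)]
  blade tips right/left -23.6 -23.9
  blade tips right/left -24.7 -23.9
  blade tips right/left -23.4 -23.8
  row y [  2.6 154.4]
  row y root [  2.1 155. ]
  stop y [157.6 170.9]
```

```bash
python3 -c "
from station import robot
print(robot.job_done())"
```

```text
the job is handed in; nothing more can be done
None
```

The three blades are in one closed row, roots flat against the back fence and up against the red stop, checked in both camera views with the fixed items in view unmoved; the job is handed in, but no verdict came back.

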